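# Fit the transit lock plate on the sampler dock

## Robot

A 6-joint arm with a two-finger parallel gripper is mounted at the origin on the work surface. World frame = base frame: x ahead of the robot, y to its left, z up, the work surface at z = 0. Lengths are in m, angles in rad, forces in N, time in s.
With the tool pointing down it reaches from about 0.325 to 0.775 m from the base axis. Payload 5.5 kg.
Tool frame: the origin (TCP) lies midway between the tips of the shut fingers; the grasp point (between the pads) lies 19 mm behind it (r.tcp_to_grasp is the distance from the TCP to the grasp point, in m); z points along the fingers, y is the direction in which the jaws open and shut (so a half turn about z gives the same grasp; the last joint's range is limited). The gripper opens to 85 mm and grips with 20 to 120 N. Pads are 22 mm wide; open, the fingers measure 114 mm over their backs; the gripper's body (76 mm by 85 mm) begins 54 mm behind the grasp point. The pads swing forward as they close: fully open they stand 13 mm farther back than shut.
Start: joints at [1.168, 0.091, 1.231, -0, 1.82, -0.057], TCP at [0.203, 0.564, 0.231] pointing down, gripper open.
Joint ranges: [-2.87, 2.87], [-0.86, 2.18], [0.17, 2.46], [-1.51, 4.65], [0.06, 2.69], [-2.65, 2.65]. Speed limits (rad/s): [2.57, 2.57, 3.01, 3.14, 3.14, 3.14].

## Interface

Orientations are given as a 3x3 rotation matrix whose columns are the frame's x, y, z axes.
In Python, from bench import r gives the robot as it stands. Calls block until the motion is done:
- r.goto(position, orientation): joint-space move of the TCP to a pose.
- r.move_straight(position, ori=None, velocity=0.15): straight line of the TCP; ori=None keeps the orientation; velocity is the mean speed in m/s.
- r.movej(angles): joint-space move.
- r.command_gripper(opening, newtons=None): opening from 0.0 (shut) to 1.0 (fully open); newtons is the grip in N (None keeps the last); returns when the fingers have stopped.
- r.dwell(seconds).
- r.inverse_kinematics(position, orientation): joint angles nearest the present ones, or None.
- r.state(): the state.
- r.grab_frame(name): name is "side" or "top" or "wrist"; returns a dict with "image" (384x512x3 uint8, red, green, blue), "fx", "fy", "cx", "cy" (pixels), "rvec" (rotation vector, rad) and "tvec" (3), from world to camera coordinates, as OpenCV has them. Camera axes: x right, y down, z forward; pixel columns grow to the right and rows downward; lengths in m; the calibration is good to about 2 mm. A picture is of the moment at which its call begins. There is no depth.
A pose or a line that the arm cannot do raises r.Unreachable and nothing moves.
- r.finish_job(): hands the job in, once; it reports no verdict.
Trained networks look in the newest picture that a camera, given by its name, has taken for a name from the list of things; names that differ only in an ending like _2 or _b are one class to them, and where a whole thing is asked for, a point or a joint stands for the part that bears it (a point fixed in the world has none). Each returns a list of dicts, best first, with "conf" (0 to 1); they miss things now and then, are a little off and sometimes report something else, mostly with a low value. They report only what shows in the picture. A call takes as long as a camera call. They do not tell look-alikes from the thing itself.
- r.spot_in(camera, thing): "xyz" ([x, y, z] in m, in world coordinates, good to about 4 mm: the middle of the surface that is visible of it).
- r.trace(camera, thing): "pixels" (384x512 bool, what is visible of it).
The state is a dict: "time_s": time; "joint_pos": joint angles; "dq": joint speeds; "tau": joint torques, N m; "tcp_pos": TCP position; "tool_rot": TCP orientation; "wrist_force": force on the tool from outside, world axes, zero at the start; "moment": the same for the moment, N m; "gripper_width": opening from 0.0 (shut) to 1.0 (fully open).
Only numpy, scipy, OpenCV 4.12 (cv2) and the standard library are available. Lean on these libraries where they do the work, as an engineer would, in place of code of your own. Each camera call takes 0.05 s, during which the arm holds its last target.

## Task

Take the lock plate (the one with the large oblong eye) out of the rack and lay it flat on the open bench, letting go of it there. Then grip it across its sides, tilt its eye past the wide head of the stud on the sampler dock and level it, so that the nose of the plate is caught under the head, the small hole at the tail sits over the locating pin and the plate rests flat on the dock. Leave the blank plate in the rack, do not disturb the bottle, jar and beaker, and let go at the end.

Things in the scene. Friction and masses are not known exactly. Their poses are not given: they have to be found in the camera images.
- plate_mid (a point): Centre of the loose aluminium lock plate, 110 x 60 x 14 mm, 75 to 125 g, centre of mass 8 mm tailward. x: from nose to tail; y: through the thickness (both faces alike); z: across. Starts standing on a long side in a rack slot, z up, top side 68 mm above the table. Sheet 5 mm, mid-thickness; ribs 6 wide, 14 mm thick on both long sides, x = -8 to +55 mm; lying flat the sheet is 4.5 mm up.
- plate_eye (a point): Centre of the lock plate's oblong eye, at x = -28 mm on the plate: an opening 30 mm along the plate (x = -43 to -13 mm) and 40 mm across, corners slightly rounded. Axes as plate_mid.
- plate_nose (a point): Centre of the nose bar that closes the eye, at x = -49 mm on the plate: x = -55 to -43 mm, 60 mm wide, 5 mm thick. Axes as plate_mid.
- plate_hole (a point): Centre of the lock plate's square 14 x 14 mm through hole near its tail, at x = +40 mm on the plate. Axes as plate_mid.
- blank_mid (a point): Centre of a loose blank plate of the same outer size, ribs and material but with no eye and no hole; it stands in the rack's other slot. Leave it there.
- rack: Fixed white plastic rack, base 130 (x) x 150 (y) x 8 mm; origin at the centre of its underside, on the table. Two slots along y at x = -32 and +32 mm, 16.5 mm wide between 6 mm walls whose tops are 30 mm above the table; end stops 116 mm apart, 22 mm above the table. The plates stand on the base.
- dock: Fixed grey steel dock, 200 (x) x 180 (y) mm, flat top 40 mm above the table; origin at the centre of its underside, z up, x roughly towards the robot. Stud and pin stand on its middle line (y = 0); a row of vials up to 37 mm above the top fills x = +70 to +96 mm. It is left or right on the bench, the rack opposite; the bench between (0.45 to 0.60 m ahead, middle line) is free.
- stud (a point): On the stud's axis at the dock's top face; axes as the dock. Stem 10 mm in diameter; flat round head 36 mm, underside 14 mm and top 18 mm above this point, so the level eye cannot pass. When fitted, the plate's x runs along dock +x, the nose bar under the head on the stem's -x side; pulled to +x it stops on the stem, the tail hole then 1.5 mm beyond the pin's centre, still over the pin.
- pin (a point): On the locating pin's axis at the dock's top face, 76.5 mm from the stud towards the dock's +x. Pin 8 mm in diameter, 16 mm high, the top 4 mm tapered to 4 mm.
- bottle_c (a point): Centre of a loose amber bottle, 56 mm in diameter, 120 mm high, standing behind the free bench. Leave alone.
- jar_c (a point): Centre of a loose white jar, 48 mm in diameter, 50 mm high, near the bottle. Leave alone.
- beaker_c (a point): Centre of a loose glass beaker, about 60 mm in diameter, 70 mm high, near the bottle. Leave alone.
Not all that is in view belongs to the job. What is shaped like the part that bears plate_mid but red is not meant.

How it is judged:
On the way:
1. the lock plate lies flat on the bench, let go (angle between the y axis of plate_mid and the z axis of dock, either way round below 0.08 rad and height (world z) of plate_mid below 0.014 m and contact force between plate and the fingers below 0.05 N and linear speed of plate below 0.02 m/s and angular speed of plate below 0.2 rad/s), for 0.2 s.
At the end, for the whole second after the job is handed in: The lock plate lies level (within 0.06 rad) on the dock, its middle no more than 10.5 mm above the dock's top at nose and tail, the nose bar's centre 8 to 18 mm from the stud's axis on the side away from the pin (so under the head), the tail hole within 6 mm of the pin's axis, let go and at rest (angle between the y axis of plate_mid and the z axis of dock, either way round below 0.06 rad and z of plate_nose in the frame of stud below 0.0105 m and x of plate_nose in the frame of stud between -0.018 and -0.008 m and horizontal distance between plate_hole and pin below 0.006 m and z of plate_hole in the frame of pin between 0.004 and 0.0105 m and contact force between plate and the fingers below 0.05 N and linear speed of plate below 0.02 m/s and angular speed of plate below 0.2 rad/s); the robot touches nothing.
It fails at once if the blank plate is taken from its slot or shifted by more than 25 mm (distance of blank_mid from where it was at the start of the episode above 0.025 m).
It fails at once if the bottle is shifted by more than 30 mm (distance of bottle_c from where it was at the start of the episode above 0.03 m).
It fails at once if the jar is shifted by more than 30 mm (distance of jar_c from where it was at the start of the episode above 0.03 m).
It fails at once if the beaker is shifted by more than 30 mm (distance of beaker_c from where it was at the start of the episode above 0.03 m).
It also fails if it takes over 69 s, if anything falls off the work surface, if the arm or the gripper's body presses on something with over 40 N, if the wrist force passes 120 N, or if a joint passes its speed limit or range.

## Working session

There is one attempt and no reset: what is moved stays moved. The work goes in short steps, each a Python script; the robot and the scene stay as the last script left them, time stands still between calls to the robot, and variables do not carry over. Pictures are saved under pics/ and viewed, and the job is handed in when it is done.

```bash
mkdir -p pics; ls; cat > h.py <<'E'
import numpy as np, cv2
from bench import r
def save(cam,name):
    f=r.grab_frame(cam); cv2.imwrite('pics/'+name+'.png',f['image'][:,:,::-1]); return f
def proj(f,p):
    K=np.array([[f['fx'],0,f['cx']],[0,f['fy'],f['cy']],[0,0,1.]])
    return cv2.projectPoints(np.array(p,float).reshape(-1,3),np.array(f['rvec'],float),np.array(f['tvec'],float),K,None)[0].reshape(-1,2)
def ray(f,uv,z):
    R=cv2.Rodrigues(np.array(f['rvec'],float))[0];t=np.array(f['tvec'],float).ravel()
    c=-R.T@t; d=R.T@np.array([(uv[0]-f['cx'])/f['fx'],(uv[1]-f['cy'])/f['fy'],1.])
    return c+d*(z-c[2])/d[2]
E
python3 - <<'E'
from h import *
for c in ['side','top','wrist']:
    f=save(c,c+'0'); R=cv2.Rodrigues(np.array(f['rvec'],float))[0]; print(c,f['fx'],-R.T@np.array(f['tvec']).ravel(), R[2])
    for n in ['plate_mid','plate_eye','plate_nose','plate_hole','blank_mid','rack','dock','stud','pin','bottle_c','jar_c','beaker_c']:
        for d in r.spot_in(c,n)[:3]: print(n,np.round(d['xyz'],4),round(d['conf'],2),proj(f,d['xyz']).round(0)[0])
print(r.state())
E
```

```text
pics
side 458.14951961852466 [ 0.50175025 -0.84619283  0.6286992 ] [ 0.05341562  0.82594256 -0.56121801]
plate_mid [ 0.3555 -0.1172  0.0348] 0.84 [157. 234.]
plate_mid [ 0.5179 -0.2432  0.0627] 0.8 [240. 263.]
plate_eye [ 0.516  -0.2468  0.0689] 0.75 [239. 262.]
plate_eye [ 0.358  -0.1216  0.0303] 0.56 [159. 237.]
plate_nose [ 0.3586 -0.1189  0.0377] 0.8 [159. 233.]
plate_nose [ 0.5248 -0.2478  0.0646] 0.56 [244. 264.]
plate_hole [ 0.3559 -0.118   0.0376] 0.9 [157. 233.]
plate_hole [ 0.5164 -0.2431  0.064 ] 0.79 [239. 262.]
plate_hole [0.7599 0.0236 0.061 ] 0.55 [341. 179.]
blank_mid [ 0.5845 -0.2399  0.0602] 0.96 [277. 261.]
rack [ 0.5531 -0.2682  0.0109] 0.81 [260. 293.]
rack [0.7576 0.027  0.0605] 0.52 [339. 178.]
dock [0.542  0.165  0.0432] 0.64 [243. 157.]
stud [0.5389 0.1662 0.0386] 0.73 [242. 159.]
stud [0.7584 0.0243 0.0606] 0.3 [340. 179.]
pin [0.5415 0.1665 0.0411] 0.88 [243. 158.]
bottle_c [0.7565 0.0275 0.0587] 0.64 [339. 178.]
jar_c [ 0.6971 -0.0657  0.0335] 0.71 [320. 213.]
beaker_c [ 0.727  -0.131   0.0506] 0.96 [341. 225.]
beaker_c [0.5439 0.1644 0.0419] 0.74 [244. 15
[... 1398 characters left out ...]

        1.81979954e+00, -5.66820803e-02]), 'dq': array([-7.63193292e-04,  2.50296350e-04, -3.77248230e-06,  8.08480850e-04,
       -7.12088137e-04,  1.36931493e-04]), 'tau': array([-3.36790129e-05, -4.58455503e+01, -4.18089080e+01, -1.52854127e-04,
        7.92775409e-04, -2.12281896e-05]), 'tcp_pos': array([0.20338975, 0.56447753, 0.2312598 ]), 'tool_rot': array([[-9.40789694e-01,  3.38990785e-01,  1.86714040e-06],
       [ 3.38990784e-01,  9.40789693e-01, -3.85114761e-05],
       [-1.48116220e-05, -3.55982564e-05, -9.99999999e-01]]), 'wrist_force': array([-0.5937336 , -0.54451884,  0.60741243]), 'moment': array([-0.00819202, -0.00671309,  0.00723206]), 'gripper_width': 1.0003879730503182}
```

View pics/side0.png

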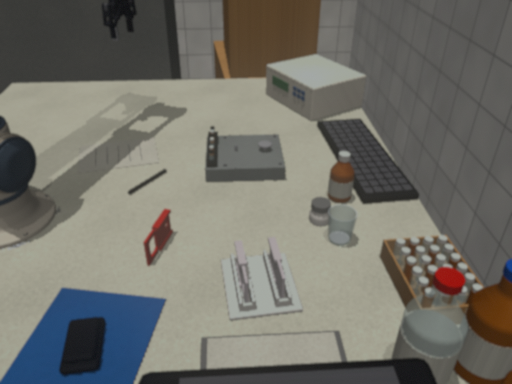

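View pics/top0.png

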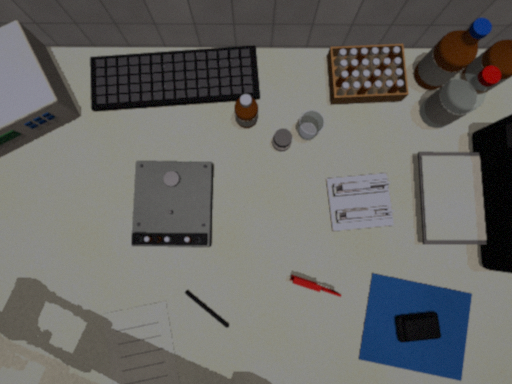

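```bash
python3 -c "
import cv2,numpy as np
s=cv2.imread('pics/side0.png');t=cv2.imread('pics/top0.png')
a=cv2.resize(s[205:320,190:320],(440,390),interpolation=cv2.INTER_CUBIC);b=cv2.resize(t[150:260,310:420],(350,350),interpolation=cv2.INTER_CUBIC)
cv2.imwrite('pics/crop_rack.png',np.hstack([a[:350],b]))
a=cv2.resize(s[110:210,180:310],(440,338),interpolation=cv2.INTER_CUBIC);b=cv2.resize(t[150:265,110:230],(350,338),interpolation=cv2.INTER_CUBIC)
cv2.imwrite('pics/crop_dock.png',np.hstack([a,b]))
"
```

```text
(no output)
```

View pics/crop_rack.png

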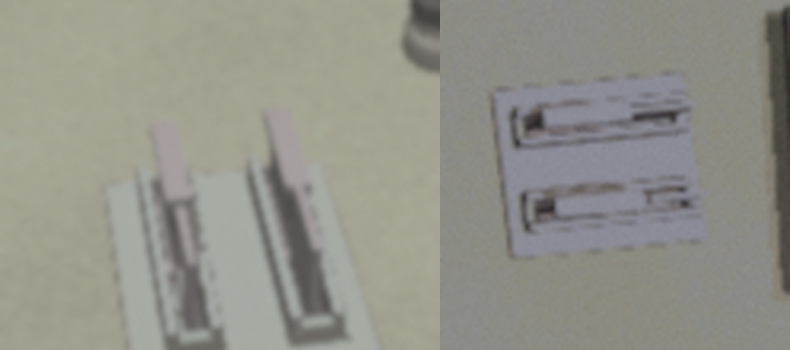

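View pics/crop_dock.png

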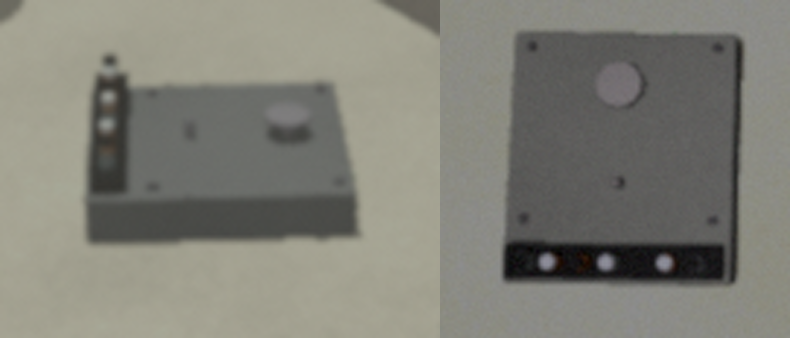

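Top view: the rack at (360,203) holds two aluminium plates, at (361,214) and (359,187). The red look-alike at (310,284) is not meant. The dock stands left at (173,203), with the stud head at (172,180), the pin at (171,212) and the vials at the robot side (172,239). I can't yet tell which rack plate has the eye, so I'll look with the wrist camera, at the dock first because it's on the way.

```bash
cat >> h.py <<'E'
def camtool():
    # camera pose in tool frame measured at start
    import os,pickle
    if os.path.exists('ct.pkl'): return pickle.load(open('ct.pkl','rb'))
    f=r.grab_frame('wrist'); s=r.state(); R=cv2.Rodrigues(np.array(f['rvec'],float))[0]; c=-R.T@np.array(f['tvec'],float).ravel()
    T=np.array(s['tool_rot']); p=np.array(s['tcp_pos'])
    o=(T.T@(c-p), T.T@R.T); pickle.dump(o,open('ct.pkl','wb')); return o
def down(yaw,tilt=0.,tiltaxis=(0,1,0)):
    # tool down with tool y (jaw) at world angle yaw (rad from +x)
    y=np.array([np.cos(yaw),np.sin(yaw),0]);z=np.array([0,0,-1.]);x=np.cross(y,z)
    R=np.c_[x,y,z]
    return cv2.Rodrigues(np.array(tiltaxis,float)*tilt)[0]@R
def look(target,T,dist):
    c,Rc=camtool(); ax=T@Rc[:,2]; cam=np.array(target)-dist*ax
    return cam-T@c
def fit(f,rms=False): pass
E
python3 - <<'E'
from h import *
c,Rc=camtool(); print(c.round(4),Rc.round(3))
# dock view; jaw along world y -> tool x = ?
for yaw in (np.pi/2,-np.pi/2):
    T=down(yaw); print(yaw,T[:,0]); p=look([0.58,0.2,0.05],T,0.25); print(p,r.inverse_kinematics(p,T))
for yaw in (np.pi/2,-np.pi/2):
  for tilt in (-.6,-.4,.4,.6):
    T=down(yaw,tilt); p=look([0.54,-0.23,0.05],T,0.25); print(yaw,tilt,p.round(3),(T@Rc[:,2]).round(2),r.inverse_kinematics(p,T))
E
```

```text
[ 0.0777  0.0008 -0.1417] [[-0.001 -0.954 -0.299]
 [ 1.    -0.001  0.   ]
 [-0.001 -0.299  0.954]]
1.5707963267948966 [-1.000000e+00  6.123234e-17  0.000000e+00]
[0.58301477 0.19913765 0.14688697] [ 2.73925854e-01  1.33620981e-01  1.33404990e+00 -4.44089210e-16
  1.67392177e+00 -1.29687047e+00]
-1.5707963267948966 [1.000000e+00 6.123234e-17 0.000000e+00]
[0.57698523 0.20086235 0.14688697] [ 2.79322508e-01  1.19820626e-01  1.34899945e+00 -4.44089210e-16
  1.67277258e+00  1.85011883e+00]
1.5707963267948966 -0.6 [ 0.488 -0.231  0.132] [ 0.79  0.   -0.62] [-0.75417163 -0.53426051  2.04822153  0.4280248   1.19825245 -2.39487677]
1.5707963267948966 -0.4 [ 0.505 -0.231  0.14 ] [ 0.65  0.   -0.76] [-0.63265966 -0.34937293  1.84214353  0.23955577  1.3270907  -2.22363326]
1.5707963267948966 0.4 [ 0.581 -0.231  0.138] [-0.1  0.  -1. ] [-0.35843485  0.51277367  0.93919684 -0.15551789  2.06154536 -1.97680632]
1.5707963267948966 0.6 [ 0.597 -0.231  0.128] [-0.29  0.   -0.96] [-0.32580389  0.75522835  0.6773767  -0.23836337  2.26989828 -1.99783424]
-1.5707963267948966 -0.6 [ 0.483 -0.229  0.128] [ 0.29 -0.   -0.96] [-0.76000721 -0.54977144  2.06448402  0.43054099  1.1999941   0.74069429]
-1.5707963267948966 -0.4 [ 0.499 -0.229  0.138] [ 0.1 -0.  -1. ] [-0.63704907 -0.36547418  1.85868618  0.2409785   1.32770334  0.91347165]
-1.5707963267948966 0.4 [ 0.575 -0.229  0.14 ] [-0.65 -0.   -0.76] [-0.35888322  0.49507155  0.95837738 -0.15557752  2.0600158   1.16454738]
-1.5707963267948966 0.6 [ 0.592 -0.229  0.132] [-0.79 -0.   -0.62] [-0.32575348  0.7361731   0.69892559 -0.23783627  2.26748677  1.14458936]
```

```bash
python3 - <<'E'
from h import *
T=down(np.pi/2); p=look([0.56,0.2,0.05],T,0.32); r.goto(p,T); f=save('wrist','w_dock'); np.save('f_dock.npy',f,allow_pickle=True)
for n in ['stud','pin','dock']:
    for d in r.spot_in('wrist',n)[:3]: print(n,np.round(d['xyz'],4),round(d['conf'],2),proj(f,d['xyz']).round(0)[0])
T=down(np.pi/2,-.5); p=look([0.54,-0.22,0.05],T,0.32);print(p); r.goto(p,T); f=save('wrist','w_rack'); np.save('f_rack.npy',f,allow_pickle=True)
for n in ['plate_mid','plate_eye','plate_hole','blank_mid']:
    for d in r.spot_in('wrist',n)[:3]: print(n,np.round(d['xyz'],4),round(d['conf'],2),proj(f,d['xyz']).round(0)[0])
print(r.state()['time_s'])
E
```

```text
stud [0.5312 0.2097 0.0436] 0.86 [265. 159.]
pin [0.5351 0.2159 0.0417] 0.67 [271. 162.]
dock [0.5311 0.2099 0.0399] 0.78 [265. 158.]
[ 0.44581793 -0.22087863  0.18507299]
plate_mid [ 0.5163 -0.2309  0.0562] 0.65 [245. 174.]
plate_mid [ 0.3698 -0.0837  0.0589] 0.6 [467.  12.]
plate_eye [ 0.3644 -0.0832  0.0582] 0.8 [472.   2.]
plate_hole [ 0.3677 -0.0791  0.0632] 0.82 [480.  10.]
plate_hole [ 0.5162 -0.2283  0.0515] 0.8 [248. 170.]
blank_mid [ 0.5827 -0.2349  0.0522] 0.86 [244. 212.]
5.8583
```

View pics/w_dock.png

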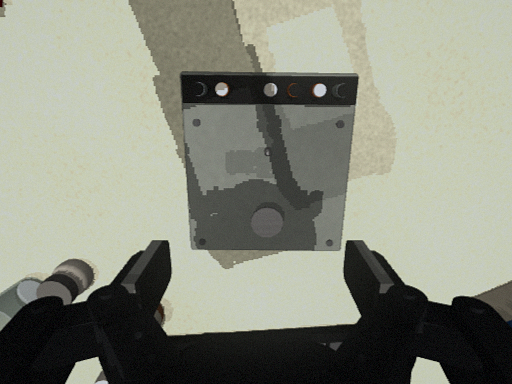

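View pics/w_rack.png

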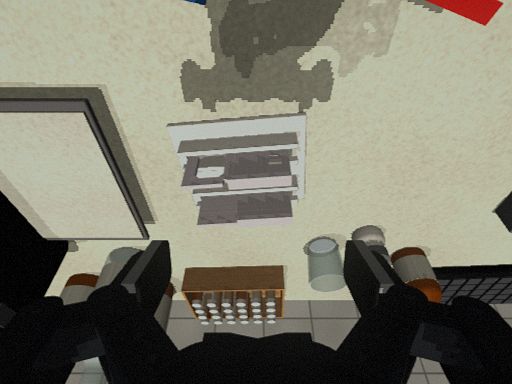

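```bash
python3 -c "
import cv2,numpy as np
s=cv2.imread('pics/w_rack.png')
cv2.imwrite('pics/crop2.png',cv2.resize(s[110:230,160:310],(750,600),interpolation=cv2.INTER_CUBIC))
s=cv2.imread('pics/w_dock.png')
cv2.imwrite('pics/crop3.png',cv2.resize(s[65:255,175:365],(600,600),interpolation=cv2.INTER_CUBIC))
"
```

```text
(no output)
```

View pics/crop2.png

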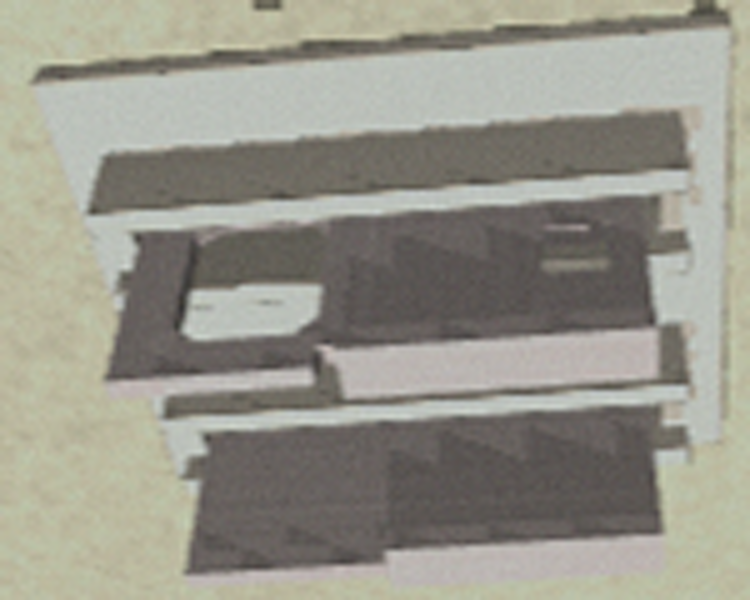

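View pics/crop3.png

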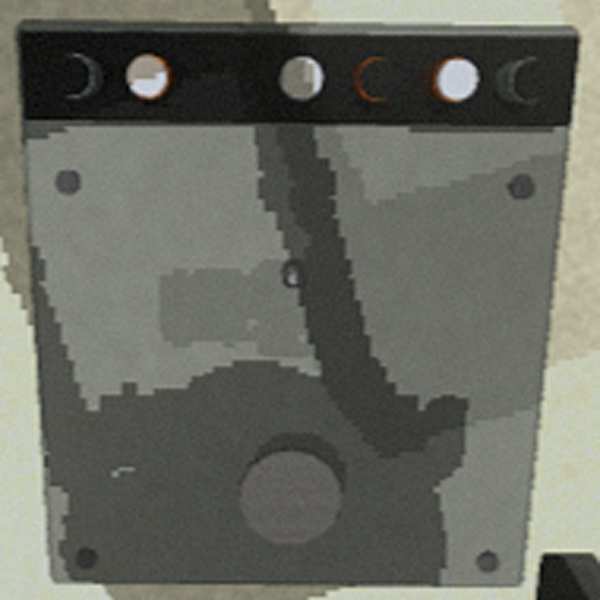

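The enlarged crop shows the plate at w_rack (245,172), x≈0.516, has the oblong eye (crop 255,285) and the tail hole (crop 575,250), so it is the lock plate. Its nose points to -y. The farther plate at (244,212) is solid, so that is the blank. The dock crop shows the stud head at (290,495) and the pin at (293,272).

```bash
python3 - <<'E'
from h import *
fr=np.load('f_rack.npy',allow_pickle=True).item(); fd=np.load('f_dock.npy',allow_pickle=True).item()
m=lambda c:(160+c[0]/5-.4,110+c[1]/5-.4)
for n,c in dict(ribnear_nose=(325,347),ribnear_tail=(657,329),ribfar_nose=(340,399),ribfar_tail=(657,376),nosetip_near=(107,380),nosetip_far=(113,397)).items(): print(n,ray(fr,m(c),.068).round(4))
for n,c,z in [('rack c1',(35,80),.008),('rack c2',(728,25),.008),('rack c3',(718,445),.008)]: print(n,ray(fr,m(c),z).round(4))
k=190/600
m=lambda c:(175+c[0]*k-.35,65+c[1]*k-.35)
S=ray(fd,m((290,495)),.058); P=ray(fd,m((293,271)),.056); print('stud',S,'pin',P,np.linalg.norm((S-P)[:2]))
for c in [(239,495),(341,495),(290,447),(290,544)]: print('head',ray(fd,m(c),.058).round(4))
H=[ray(fd,m(c),.04) for c in [(68,182),(521,187),(87,558),(488,562)]]; print(np.array(H).round(4))
for a,b in [(0,1),(2,3)]: d=H[b]-H[a];print('ang y',np.arctan2(d[1],d[0]))
for a,b in [(2,0),(3,1)]: d=H[b]-H[a];print('ang x',np.arctan2(d[1],d[0]))
d=P-S;print('stud->pin ang',np.arctan2(d[1],d[0]))
# dock corner
for c in [(52,583),(523,585),(575,125),(25,125)]: print('corner',ray(fd,m(c),.04).round(4))
E
```

```text
ribnear_nose [ 0.5121 -0.2505  0.068 ]
ribnear_tail [ 0.5073 -0.1867  0.068 ]
ribfar_nose [ 0.5267 -0.2487  0.068 ]
ribfar_tail [ 0.5201 -0.1857  0.068 ]
nosetip_near [ 0.5212 -0.2944  0.068 ]
nosetip_far [ 0.5261 -0.2941  0.068 ]
rack c1 [ 0.4918 -0.3148  0.008 ]
rack c2 [ 0.4785 -0.1697  0.008 ]
rack c3 [ 0.6081 -0.1573  0.008 ]
stud [0.59724487 0.21160102 0.058     ] pin [0.51977659 0.21189176 0.056     ] 0.07746882947505312
head [0.5972 0.194  0.058 ]
head [0.5973 0.2292 0.058 ]
head [0.5796 0.2114 0.058 ]
head [0.6159 0.2118 0.058 ]
[[0.4931 0.1381 0.04  ]
 [0.4948 0.2874 0.04  ]
 [0.6308 0.1367 0.04  ]
 [0.6325 0.2865 0.04  ]]
ang y 1.5598787714486073
ang y 1.5592762369120203
ang x 3.1320009382184275
ang x 3.135022601892265
stud->pin ang 3.137839659039969
corner [0.6413 0.123  0.04  ]
corner [0.6422 0.3004 0.04  ]
corner [0.475  0.3033 0.04  ]
corner [0.475  0.1252 0.04  ]
```

```bash
cat >> h.py <<'E'
def lean(jaw,tilt,base):
    """tool down, jaw at angle `jaw` (tool y = +/- chosen so), then tilted so that tool z tips toward horizontal direction angle `base` by tilt"""
    T=down(jaw); h=np.array([np.cos(base),np.sin(base),0]); ax=np.cross([0,0,-1.],h)
    return cv2.Rodrigues(ax*tilt)[0]@T
G=r.tcp_to_grasp
def tcp(g,T): return np.array(g,float)+T[:,2]*G
E
python3 - <<'E'
from h import *
print(G,r.state()['time_s'])
up=1.662
for k in (0,np.pi):
    T=down(up-np.pi/2+k); g=[.5173,-.2265,.060]
    print('pick',r.inverse_kinematics(tcp(g,T),T).round(2))
    for th in (50,55,60):
      for b in (0,np.pi):
        T=lean(0+k,np.radians(th),b);
        for gg in ([.47,0,.037],[.52,0,.037],[.47,-.05,.15]):
            q=r.inverse_kinematics(tcp(gg,T),T); print(k,th,b,gg,T[:,2].round(2),None if q is None else q.round(2))
E
```

```text
0.0187 5.8583
pick [-0.47  0.04  1.62 -0.    1.48 -0.56]
0 50 0 [0.47, 0, 0.037] [ 0.77  0.   -0.64] None
0 50 0 [0.52, 0, 0.037] [ 0.77  0.   -0.64] None
0 50 0 [0.47, -0.05, 0.15] [ 0.77  0.   -0.64] None
0 50 3.141592653589793 [0.47, 0, 0.037] [-0.77  0.   -0.64] [-0.05  0.56  1.26 -0.04  2.2  -0.06]
0 50 3.141592653589793 [0.52, 0, 0.037] [-0.77  0.   -0.64] [-0.04  0.69  1.08 -0.04  2.25 -0.06]
0 50 3.141592653589793 [0.47, -0.05, 0.15] [-0.77  0.   -0.64] [-0.12  0.46  1.17 -0.13  2.37 -0.17]
0 55 0 [0.47, 0, 0.037] [ 0.82  0.   -0.57] None
0 55 0 [0.52, 0, 0.037] [ 0.82  0.   -0.57] None
0 55 0 [0.47, -0.05, 0.15] [ 0.82  0.   -0.57] None
0 55 3.141592653589793 [0.47, 0, 0.037] [-0.82  0.   -0.57] [-0.05  0.63  1.21 -0.05  2.27 -0.06]
0 55 3.141592653589793 [0.52, 0, 0.037] [-0.82  0.   -0.57] [-0.04  0.75  1.02 -0.05  2.33 -0.06]
0 55 3.141592653589793 [0.47, -0.05, 0.15] [-0.82  0.   -0.57] [-0.11  0.52  1.13 -0.14  2.44 -0.18]
0 60 0 [0.47, 0, 0.037] [ 0.87  0.   -0.5 ] None
0 60 0 [0.52, 0, 0.037] [ 0.87  0.   -0.5 ] None
0 60 0 [0.47, -0.05, 0.15] [ 0.87  0.   -0.5 ] None
[... 972 characters left out ...]
0.57] None
3.141592653589793 55 3.141592653589793 [0.47, 0, 0.037] [-0.82  0.   -0.57] None
3.141592653589793 55 3.141592653589793 [0.52, 0, 0.037] [-0.82  0.   -0.57] None
3.141592653589793 55 3.141592653589793 [0.47, -0.05, 0.15] [-0.82  0.   -0.57] None
3.141592653589793 60 0 [0.47, 0, 0.037] [ 0.87  0.   -0.5 ] None
3.141592653589793 60 0 [0.52, 0, 0.037] [ 0.87  0.   -0.5 ] None
3.141592653589793 60 0 [0.47, -0.05, 0.15] [ 0.87  0.   -0.5 ] None
3.141592653589793 60 3.141592653589793 [0.47, 0, 0.037] [-0.87  0.   -0.5 ] None
3.141592653589793 60 3.141592653589793 [0.52, 0, 0.037] [-0.87  0.   -0.5 ] None
3.141592653589793 60 3.141592653589793 [0.47, -0.05, 0.15] [-0.87  0.   -0.5 ] None
```

```bash
python3 - <<'E'
from h import *
r.command_gripper(0.4,60)
up=1.662; T=down(up-np.pi/2); g=np.array([.5173,-.2265,.060])
r.goto(tcp(g+[0,0,.06],T),T)
r.move_straight(tcp(g,T),velocity=.1)
print(r.state()['wrist_force'])
save('side','s_pre')
r.command_gripper(0,60); s=r.state(); print(s['gripper_width'],s['wrist_force'],s['time_s'])
r.move_straight(tcp(g+[0,0,.09],T),velocity=.15)
s=r.state(); print(s['gripper_width'],s['wrist_force'],s['time_s']); save('side','s_lift')
E
```

```text
[ 0.66059942 -0.62595031 -0.86307047]
0.14431595045642726 [-0.23215419 -0.17460563  4.474018  ] 9.075
0.14625113484552935 [-0.07558982 -0.68657199 -1.00908554] 9.825
```

View pics/s_lift.png

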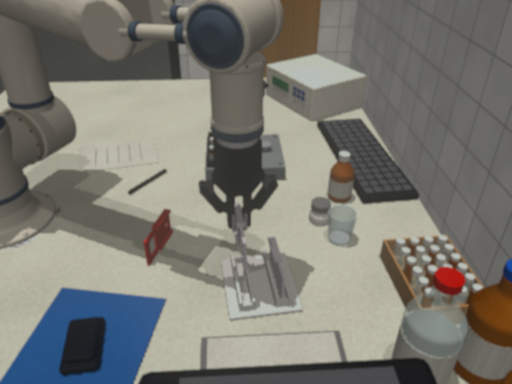

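Plate held in the jaws (width 0.146 ≈ 12–14 mm) and clear of the rack; the blank stays in its slot.

```bash
python3 - <<'E'
from h import *
th=np.radians(55); T=lean(0,th,np.pi); g=np.array([.455,0.0,.0])
r.goto(tcp(g+[0,0,.13],T),T)
r.move_straight(tcp(g+[0,0,.050],T),velocity=.12)
f0=r.state()['wrist_force']
z=.050
while z>.030:
    z-=.002; r.move_straight(tcp(g+[0,0,z],T),velocity=.03)
    df=r.state()['wrist_force']-f0
    if abs(df[2])>3: break
print(z,df,r.state()['time_s'])
save('side','s_lay')
E
```

```text
0.03599999999999999 [ 1.28410437 -0.20215837  3.58272924] 13.375
```

View pics/s_lay.png

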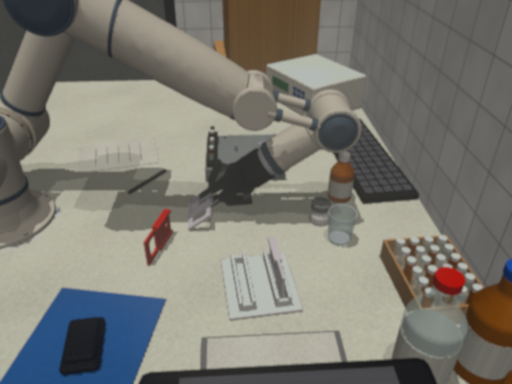

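Plate edge touches the bench at the expected height, leaning 55°. I'll open the gripper, withdraw along the fingers and look.

```bash
python3 - <<'E'
from h import *
s=r.state(); T=s['tool_rot']; p=s['tcp_pos']
r.command_gripper(0.3)
r.move_straight(p-T[:,2]*.07+[0,0,.03],velocity=.12)
T=down(0); q=look([.43,0,.01],T,0.30); print(q,r.inverse_kinematics(q,T))
r.goto(q,T); r.command_gripper(1.0)
f=save('wrist','w_flat'); np.save('f_flat.npy',f,allow_pickle=True)
for n in ['plate_mid','plate_eye','plate_hole']:
    for d in r.spot_in('wrist',n)[:3]: print(n,np.round(d['xyz'],4),round(d['conf'],2),proj(f,d['xyz']).round(0)[0])
print(r.state()['time_s'])
E
```

```text
[0.42912602 0.01192085 0.15460413] [-5.15110527e-02 -3.81861912e-01  1.79437892e+00 -4.44089210e-16
  1.72907564e+00 -5.15110527e-02]
plate_mid [ 0.4457 -0.0021  0.0116] 0.84 [275. 189.]
plate_mid [ 0.3676 -0.0872  0.0616] 0.57 [192. 293.]
plate_eye [ 0.4504 -0.0032  0.0115] 0.85 [279. 190.]
plate_eye [ 0.3593 -0.0929  0.0594] 0.8 [184. 297.]
plate_hole [0.4455 0.0012 0.0056] 0.96 [274. 184.]
plate_hole [ 0.3657 -0.0866  0.0653] 0.62 [189. 295.]
16.6
```

View pics/w_flat.png

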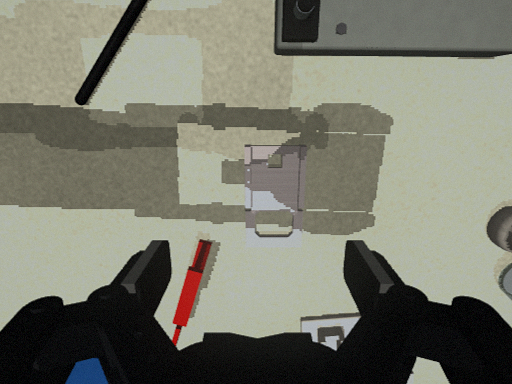

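```bash
python3 -c "
import cv2,numpy as np
s=cv2.imread('pics/w_flat.png')
cv2.imwrite('pics/crop4.png',cv2.resize(s[135:255,225:325],(500,600),interpolation=cv2.INTER_CUBIC))
"
```

```text
(no output)
```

View pics/crop4.png

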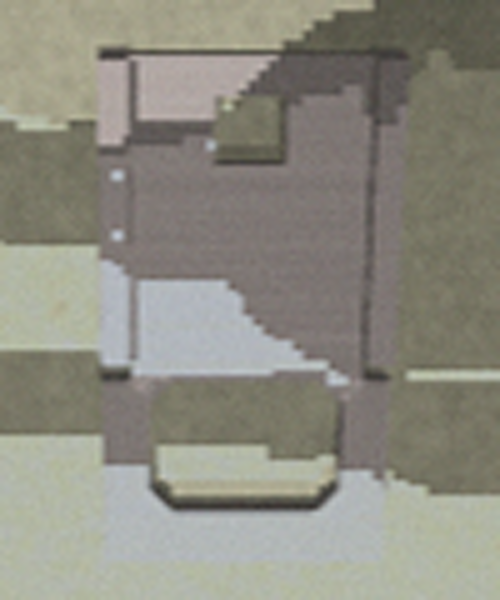

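The crop shows the lock plate lying flat. The hole is at the upper end (crop 250,128), which is +y, and the nose is toward -y. Next I'll measure its pose.

```bash
python3 - <<'E'
from h import *
f=np.load('f_flat.npy',allow_pickle=True).item()
m=lambda c:(225+c[0]/5-.4,135+c[1]/5-.4)
P={}
for n,c,z in [('tl',(98,53),.014),('tr',(407,53),.014),('rl',(100,372),.014),('rr',(390,374),.014),('nl',(103,562),.0095),('nr',(385,561),.0095),('hole_tl',(217,98),.0095),('hole_br',(285,160),.0095)]:
    P[n]=ray(f,m(c),z); print(n,P[n].round(4))
u=(P['rl']+P['rr']-P['tl']-P['tr'])/2
print('len',np.linalg.norm(u[:2]),'w',np.linalg.norm((P['tl']-P['tr'])[:2]),np.linalg.norm((P['nl']-P['nr'])[:2]))
a=np.arctan2(-u[1],-u[0]); print('ang nose->tail',a, 'tail edge',np.arctan2(*( (P['tr']-P['tl'])[1::-1])))
uu=np.array([np.cos(a),np.sin(a)])
print('mid from tail',((P['tl']+P['tr'])/2)[:2]-.055*uu,'from nose',((P['nl']+P['nr'])/2)[:2]+.055*uu, 'from rib',((P['rl']+P['rr'])/2)[:2]+.008*uu)
E
```

```text
tl [0.416  0.0427 0.014 ]
tr [0.4748 0.0426 0.014 ]
rl [ 0.4155 -0.0225  0.014 ]
rr [ 0.4745 -0.023   0.014 ]
nl [ 0.4153 -0.0682  0.0095]
nr [ 0.4761 -0.068   0.0095]
hole_tl [0.4389 0.0331 0.0095]
hole_br [0.4525 0.0207 0.0095]
len 0.06537649134737591 w 0.05884096067727335 0.060760475121211396
ang nose->tail 1.5646719319462394 tail edge -0.00105311224441267
mid from tail [ 0.44505218 -0.01235859] from nose [ 0.44605054 -0.01310028] from rib [ 0.44503763 -0.01473503]
```

Plate pose is consistent (60 mm wide, mid ≈ (0.4455, -0.013)). Before gripping I'll plan the threading path in the stud's mid-section.

```bash
cat > plan.py <<'E'
import numpy as np, heapq
# config: (X,Z) = position of plate point x=-43 (bar inner edge, mid thickness) in stud frame mm ; a=tail-up pitch
def pts(m):
    L=[]
    for x0,x1,h in [(-55,-43,2.5),(-13,55,2.5)]:
        xs=np.linspace(x0,x1,int((x1-x0)*1)+1)
        for n in np.linspace(-h,h,6): L+= [(x+43,n) for x in xs]
    return np.array(L)
P=pts(0); R=np.array([(x+43,n) for x in (-8,55) for n in (-7,7)])
def clear(X,Z,a):
    c,s=np.cos(a),np.sin(a)
    px=X+P[:,0]*c-P[:,1]*s; pz=Z+P[:,0]*s+P[:,1]*c
    rz=Z+R[:,0]*s+R[:,1]*c
    d=min(pz.min(),rz.min())+1.0  # dock contact allowed a bit more
    def box(x0,x1,z0,z1):
        dx=np.maximum(np.maximum(x0-px,px-x1),0);dz=np.maximum(np.maximum(z0-pz,pz-z1),0)
        return np.hypot(dx,dz).min()
    return min(d,box(-18,18,14,18),box(-5,5,0,14))
if __name__=='__main__':
    import sys
    for amax in (20,25,30,35,40,50,60):
      for marg in (2.0,1.6,1.2):
        As=np.radians(np.arange(0,amax+.1,2.5)); Xs=np.arange(-45,-3,1.); Zs=np.arange(5,60,1.)
        F=np.array([[[clear(X,Z,a) for Z in Zs] for X in Xs] for a in As])
        ok=F>=marg
        goal=(0,int(np.argmin(abs(Xs+7))),int(np.argmin(abs(Zs-8))))
        if not ok[goal]: print('goal',F[goal]);continue
        from collections import deque
        prev={goal:None};q=deque([goal]);end=None
        while q:
            u=q.popleft()
            if Zs[u[2]]>=50: end=u;break
            for d in [(i,j,k) for i in(-1,0,1) for j in(-1,0,1) for k in(-1,0,1)]:
                v=tuple(np.add(u,d))
                if min(v)<0 or v[0]>=len(As) or v[1]>=len(Xs) or v[2]>=len(Zs) or v in prev or not ok[v]: continue
                prev[v]=u;q.append(v)
        if end:
            path=[];u=end
            while u: path.append((Xs[u[1]],Zs[u[2]],round(float(np.degrees(As[u[0]])),1),round(float(F[u]),1)));u=prev[u]
            print(amax,marg,'found');
            if 1: print([tuple(float(v) for v in p) for p in path])
            break
        else: print(amax,'none')
E
python3 plan.py
```

```text
20 none
20 none
20 none
25 none
25 1.6 found
[(-45.0, 50.0, 0.0, 29.5), (-45.0, 49.0, 0.0, 28.5), (-45.0, 48.0, 0.0, 27.5), (-45.0, 47.0, 0.0, 26.5), (-45.0, 46.0, 0.0, 25.5), (-45.0, 45.0, 0.0, 24.5), (-45.0, 44.0, 0.0, 23.5), (-45.0, 43.0, 0.0, 22.5), (-45.0, 42.0, 0.0, 21.5), (-45.0, 41.0, 0.0, 20.5), (-45.0, 40.0, 0.0, 19.5), (-45.0, 39.0, 0.0, 18.5), (-45.0, 38.0, 0.0, 17.5), (-45.0, 37.0, 0.0, 16.5), (-44.0, 36.0, 0.0, 15.5), (-43.0, 35.0, 0.0, 14.5), (-42.0, 34.0, 0.0, 13.5), (-41.0, 33.0, 0.0, 12.5), (-40.0, 32.0, 0.0, 11.5), (-39.0, 31.0, 0.0, 10.5), (-38.0, 30.0, 0.0, 9.5), (-37.0, 29.0, 0.0, 8.5), (-36.0, 28.0, 0.0, 7.5), (-35.0, 27.0, 0.0, 6.5), (-34.0, 26.0, 0.0, 5.5), (-33.0, 25.0, 0.0, 4.5), (-32.0, 24.0, 0.0, 3.5), (-31.0, 23.0, 0.0, 2.5), (-30.0, 22.0, 2.5, 2.8), (-29.0, 21.0, 2.5, 1.8), (-28.0, 20.0, 5.0, 2.1), (-27.0, 19.0, 7.5, 2.4), (-26.0, 18.0, 10.0, 2.7), (-25.0, 17.0, 10.0, 1.7), (-24.0, 16.0, 12.5, 2.1), (-23.0, 15.0, 15.0, 2.3), (-22.0, 14.0, 17.5, 2.6), (-21.0, 13.0, 17.5, 1.6), (-20.0, 12.0, 20.0, 1.9), (-19.0, 11.0, 22.5, 2.1), (-18.0, 10.0, 25.0, 2.0), 
[... 7249 characters left out ...]
7.0, 20.0, 10.0, 4.7), (-26.0, 19.0, 12.5, 5.1), (-25.0, 18.0, 15.0, 5.3), (-24.0, 17.0, 17.5, 5.2), (-23.0, 16.0, 20.0, 4.2), (-22.0, 15.0, 22.5, 3.3), (-21.0, 14.0, 25.0, 2.7), (-20.0, 13.0, 27.5, 2.3), (-19.0, 12.0, 30.0, 1.9), (-18.0, 11.0, 32.5, 1.6), (-17.0, 10.0, 30.0, 1.9), (-16.0, 9.0, 27.5, 2.2), (-15.0, 10.0, 25.0, 1.7), (-14.0, 10.0, 25.0, 1.7), (-13.0, 10.0, 25.0, 1.7), (-12.0, 10.0, 25.0, 1.7), (-11.0, 10.0, 25.0, 1.7), (-10.0, 10.0, 25.0, 1.7), (-9.0, 9.0, 22.5, 1.7), (-8.0, 8.0, 20.0, 2.1), (-8.0, 7.0, 17.5, 1.9), (-8.0, 7.0, 15.0, 2.3), (-9.0, 6.0, 12.5, 1.7), (-9.0, 6.0, 10.0, 2.1), (-10.0, 5.0, 7.5, 2.0), (-9.0, 6.0, 5.0, 3.1), (-8.0, 7.0, 2.5, 2.5), (-7.0, 8.0, 0.0, 2.0)]
```

A pitch of about 26° threads the eye with roughly 1.7 mm clearance. Now I'll grip the plate across its sides.

```bash
cat >> h.py <<'E'
PM=np.array([.4455,-.013,.007]); PA=1.568; GX=.014
S0=np.array([.5969,.2116,.040]); DA=3.133
T0=down(PA-np.pi/2)
def dock_pose(X,Z,adeg,tcp0,dx=0.,dy=0.,dz=0.,yaw=0.):
    """TCP pose so that bar inner edge (plate x=-43, mid thickness) is at stud-frame (X,Z) mm"""
    a=np.radians(adeg); xd=np.array([np.cos(DA),np.sin(DA),0]); yd=np.cross([0,0,1.],xd)
    Rz=cv2.Rodrigues(np.array([0,0,DA-PA+yaw]))[0]; Rp=cv2.Rodrigues(-yd*a)[0]; R=Rp@Rz
    pm=np.array([tcp0[0],PM[1],PM[2]])
    E0=pm+np.array([np.cos(PA),np.sin(PA),0])*(-.043)
    Ew=S0+xd*(X/1000+dx)+yd*dy+np.array([0,0,Z/1000+dz])
    return Ew+R@(np.array(tcp0)-E0), R@T0
E
python3 - <<'E'
from h import *
g=PM+np.array([np.cos(PA),np.sin(PA),0])*GX
tc=np.array([g[0],g[1],-.005])
r.goto(tc+[0,0,.06],T0); f0=r.state()['wrist_force']
r.move_straight(tc+[0,0,.012],velocity=.1)
z=.012
while z>0.0005:
    z-=.003; r.move_straight(tc+[0,0,z],velocity=.05)
    df=r.state()['wrist_force']-f0
    if abs(df[2])>4: print('contact',z,df);break
print(df,z)
save('side','s_g2a')
r.command_gripper(0.0,40); s=r.state(); print(s['gripper_width'],s['wrist_force']-f0,s['tcp_pos'],s['time_s'])
save('side','s_g2b')
E
python3 -c "
import cv2,numpy as np
a,b=[cv2.imread('pics/s_g2%s.png'%c)[120:270,130:280] for c in 'ab']
cv2.imwrite('pics/crop5.png',cv2.resize(np.hstack([a,b]),(800,400),interpolation=cv2.INTER_CUBIC))"
```

```text
[ 0.58685516 -0.65313901 -0.11204123] 8.673617379884035e-19
0.6902223097440916 [ 1.26086358 -0.40037526  2.99211207] [ 0.44584708  0.00098063 -0.00460106] 19.1333
```

View pics/crop5.png

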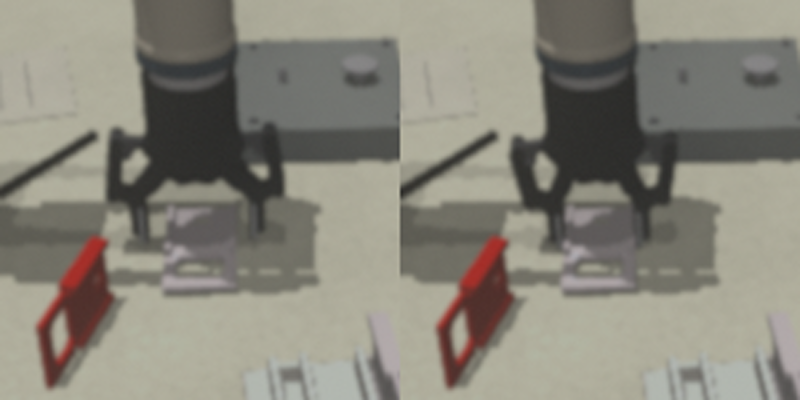

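Jaws closed on the sides (width 0.69 ≈ 60 mm), but the tips lightly press the bench (3 N). I'll re-grip 2.5 mm higher so they won't foul the dock.

```bash
python3 - <<'E'
from h import *
r.command_gripper(0.8); p=r.state()['tcp_pos'].copy(); p[2]=-.0025
g=PM+np.array([np.cos(PA),np.sin(PA),0])*GX; p[:2]=g[:2]
r.move_straight(p,velocity=.05); f0=r.state()['wrist_force']
r.command_gripper(0.0,100); s=r.state(); print(s['gripper_width'],s['wrist_force']-f0,s['tcp_pos'])
tcp0=s['tcp_pos']; np.save('tcp0.npy',tcp0)
r.move_straight(tcp0+[0,0,.12],velocity=.2)
s=r.state(); print(s['gripper_width'],s['wrist_force']-f0,s['time_s'])
for w in [(-20,70,27),(-20,12,27),(-9.5,9.5,25),(-7.5,7,0)]:
    P,T=dock_pose(*w,tcp0); q=r.inverse_kinematics(P,T); print(w,P.round(4),T[:,2].round(2),q.round(2) if q is not None else None)
P,T=dock_pose(-20,70,27,tcp0); r.goto(P,T)
f=save('wrist','w_hov'); save('side','s_hov'); print(r.state()['time_s']); np.save('f_hov.npy',f,allow_pickle=True)
E
```

```text
0.6716202008377735 [-0.81285902  0.40426344  4.95798482] [ 0.44610725  0.0009542  -0.0015324 ]
0.6701042762966228 [-0.40144825  0.08949026 -0.92630005] 20.7
(-20, 70, 27) [0.5623 0.2119 0.1283] [-0.45  0.   -0.89] [ 0.24  0.51  0.98  0.13  2.11 -1.28]
(-20, 12, 27) [0.5623 0.2119 0.0703] [-0.45  0.   -0.89] [ 0.24  0.53  1.05  0.12  2.01 -1.29]
(-9.5, 9.5, 25) [0.5512 0.212  0.0658] [-0.42  0.   -0.91] [ 0.25  0.47  1.13  0.12  1.96 -1.29]
(-7.5, 7, 0) [0.5474 0.212  0.0385] [ 0.  0. -1.] [ 0.31  0.1   1.56 -0.    1.48 -1.25]
21.9167
```

View pics/w_hov.png

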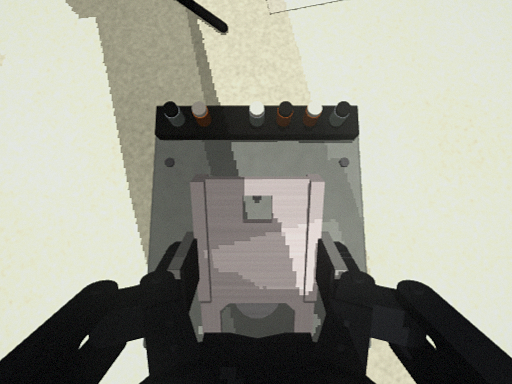

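View pics/s_hov.png

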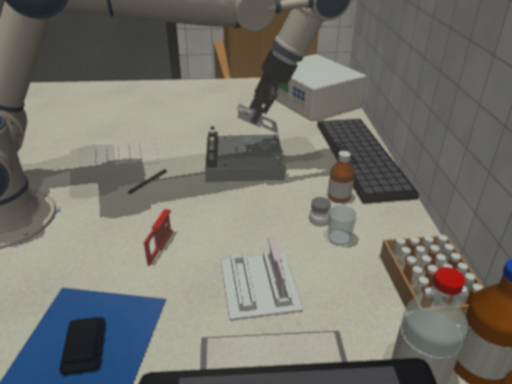

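The plate is held level in the jaws above the dock, with the hole at (258,207) and the stud head visible through the eye at (257,318). Next I'll check the predicted plate corners against the picture.

```bash
cat >> h.py <<'E'
def overlay(cam,name,X,Z,adeg,tcp0,crop,scale,use_actual=True,**kw):
    f=r.grab_frame(cam); s=r.state(); p=s['tcp_pos'];T=s['tool_rot']
    R=T@T0.T; pm0=np.array([tcp0[0],PM[1],PM[2]])
    ax=R@np.array([np.cos(PA),np.sin(PA),0]); az=R@np.array([-np.sin(PA),np.cos(PA),0]); n=R@np.array([0,0,1.])
    mid=p+R@(pm0-tcp0)
    pt=lambda x,z,h: mid+ax*x/1000+az*z/1000+n*h/1000
    L=[[pt(55,30,7),pt(55,-30,7),pt(-8,-30,7),pt(-8,30,7)],[pt(-13,20,2.5),pt(-13,-20,2.5),pt(-43,-20,2.5),pt(-43,20,2.5)],[pt(47,7,2.5),pt(47,-7,2.5),pt(33,-7,2.5),pt(33,7,2.5)],[pt(-55,30,2.5),pt(-55,-30,2.5),pt(-43,-30,2.5),pt(-43,30,2.5)]]
    xd=np.array([np.cos(DA),np.sin(DA),0]); yd=np.cross([0,0,1.],xd)
    t=np.linspace(0,2*np.pi,25)
    C=[[S0+np.array([0,0,.018])+.018*(np.cos(a)*xd+np.sin(a)*yd) for a in t],[S0+.0765*xd+np.array([0,0,.016])+.002*(np.cos(a)*xd+np.sin(a)*yd) for a in t],[S0+.0765*xd+.004*(np.cos(a)*xd+np.sin(a)*yd) for a in t]]
    x0,x1,y0,y1=crop
    im=cv2.resize(f['image'][y0:y1,x0:x1,::-1],None,fx=scale,fy=scale,interpolation=cv2.INTER_CUBIC)
    raw=im.copy()
    for l,c in [(l,(0,255,0)) for l in L]+[(l,(0,0,255)) for l in C]:
        q=((proj(f,l)+.5-[x0,y0])*scale).astype(np.int32); cv2.polylines(im,[q.reshape(-1,1,2)],True,c,1)
    cv2.imwrite('pics/'+name+'.png',np.hstack([raw,im])); return f,mid,ax
E
python3 - <<'E'
from h import *
tcp0=np.load('tcp0.npy')
f,mid,ax=overlay('wrist','ov1',0,0,0,tcp0,(160,360,90,350),2)
print(r.state()['time_s'])
E
```

```text
21.9667
```

View pics/ov1.png

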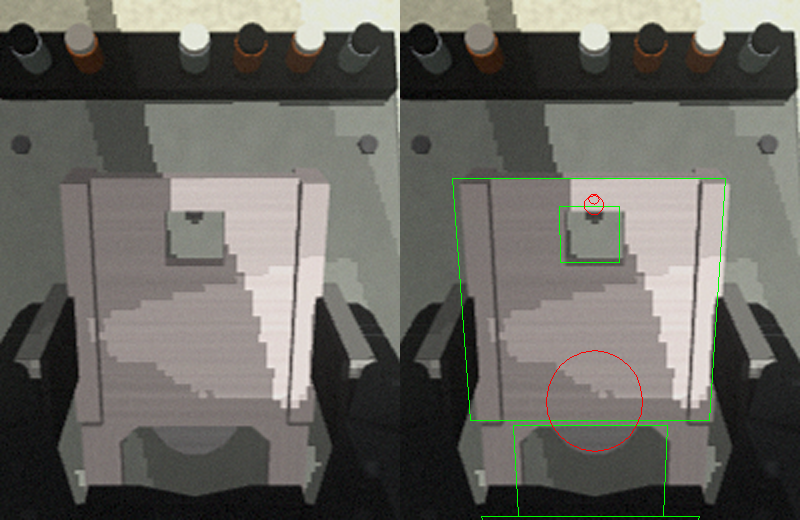

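Prediction and picture agree to 1–2 mm. Laterally, hole and pin (195 vs 194) and eye and head line up in the image. Next: descend, touch the nose on the dock, then slide under the head.

```bash
python3 - <<'E'
from h import *
from plan import clear
for z in (40,30,20,14,12,10,9.5,9): print(z,[round(float(clear(X,z,np.radians(27))),1) for X in (-24,-22,-21,-20)])
for w in [(-18,9.5,27),(-14,9.5,26),(-9.5,9.5,25),(-8,8,20),(-8,7,15),(-8,6.3,10),(-8,6.5,5),(-7.5,7.2,0),(-9,7,0),(-7,8.5,20),(-6,8.5,20)]: print(w,round(float(clear(w[0],w[1],np.radians(w[2]))),1))
tcp0=np.load('tcp0.npy')
P,T=dock_pose(-22,30,27,tcp0); r.move_straight(P,T,velocity=.1)
P,T=dock_pose(-22,16,27,tcp0); r.move_straight(P,T,velocity=.06)
r.dwell(.1); f0=r.state()['wrist_force']; z=16
while z>5:
    z-=.75; P,T=dock_pose(-22,z,27,tcp0); r.move_straight(P,T,velocity=.03)
    df=r.state()['wrist_force']-f0
    if np.linalg.norm(df)>2: break
print(z,df,r.state()['time_s'])
save('side','s_touch'); overlay('wrist','ov2',0,0,0,tcp0,(160,360,90,350),2)
E
python3 -c "
import cv2,numpy as np
a=cv2.imread('pics/s_touch.png')[90:190,190:300]
cv2.imwrite('pics/crop6.png',cv2.resize(a,(660,600),interpolation=cv2.INTER_CUBIC))"
```

```text
40 [19.8, 18.9, 18.5, 18.0]
30 [10.9, 10.0, 9.6, 9.1]
20 [4.9, 2.9, 1.9, 0.9]
14 [5.4, 3.6, 2.7, 1.8]
12 [5.3, 4.5, 3.6, 2.7]
10 [3.3, 3.3, 3.3, 3.3]
9.5 [2.8, 2.8, 2.8, 2.8]
9 [2.3, 2.3, 2.3, 2.3]
(-18, 9.5, 27) 2.5
(-14, 9.5, 26) 2.3
(-9.5, 9.5, 25) 2.1
(-8, 8, 20) 2.1
(-8, 7, 15) 2.3
(-8, 6.3, 10) 2.6
(-8, 6.5, 5) 2.8
(-7.5, 7.2, 0) 1.2
(-9, 7, 0) 1.0
(-7, 8.5, 20) 1.1
(-6, 8.5, 20) 0.1
12.25 [-0.1858371   0.6266213  -1.91473039] 24.25
```

View pics/crop6.png

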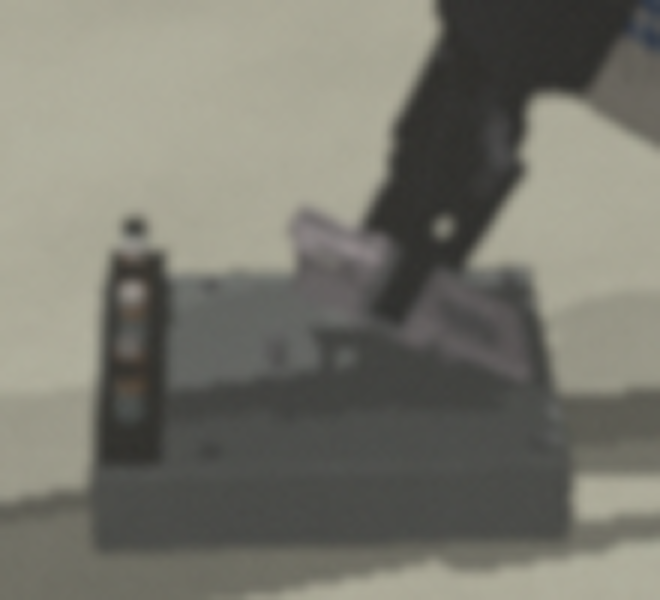

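View pics/ov2.png

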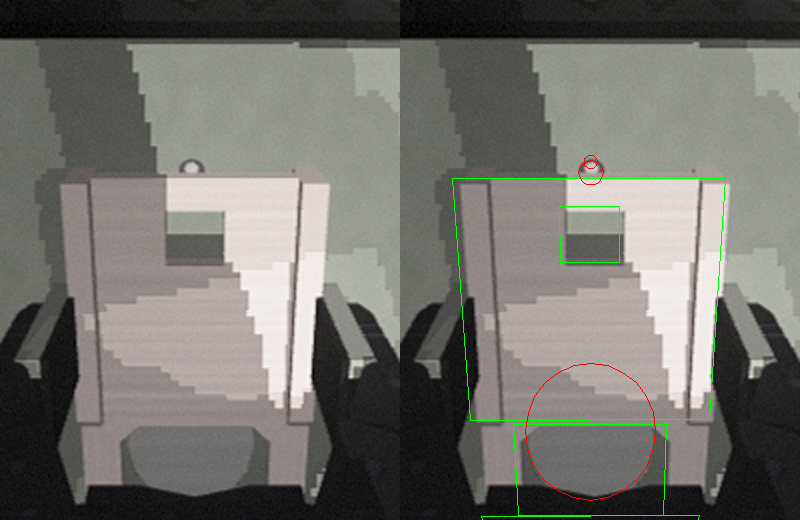

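The nose is beyond the head and the head shows through the eye. That -1.9 N was motion noise, not contact, so I'll continue down. I'll also shift 0.8 mm to -y, since the pin (191) sits slightly left of the hole (195).

```bash
python3 - <<'E'
from h import *
tcp0=np.load('tcp0.npy'); DY=.0008
P,T=dock_pose(-22,12.5,27,tcp0,dy=DY); r.move_straight(P,T,velocity=.03)
r.dwell(.15); f0=r.state()['wrist_force']; z=12.5; hit=0
while z>4.5:
    z-=.75; P,T=dock_pose(-22,z,27,tcp0,dy=DY); r.move_straight(P,T,velocity=.03); r.dwell(.05)
    df=r.state()['wrist_force']-f0
    if df[2]>2.0: hit=1;break
print(hit,z,df,r.state()['time_s'])
E
```

```text
1 8.0 [-1.88833705  0.69132023  3.25405439] 26.55
```

Touched at Z = 8.0 mm; the model says 7.7, so heights agree. Now I'll raise 1.2 mm and slide under the head, watching forces.

```bash
python3 - <<'E'
from h import *
tcp0=np.load('tcp0.npy'); DY=.0008
P,T=dock_pose(-22,9.3,27,tcp0,dy=DY); r.move_straight(P,T,velocity=.03)
r.dwell(.15); f0=r.state()['wrist_force']
W=[(-19.5,9.3,27),(-17,9.3,26.5),(-14.5,9.3,26),(-12,9.3,25.5),(-10,9.2,25),(-9,9,23.5)]
for w in W:
    P,T=dock_pose(*w,tcp0,dy=DY); r.move_straight(P,T,velocity=.03); r.dwell(.05)
    df=r.state()['wrist_force']-f0; print(w,df.round(2))
    if np.linalg.norm(df)>6: break
print(r.state()['time_s'])
save('side','s_slide'); overlay('wrist','ov3',0,0,0,tcp0,(160,360,90,350),2)
E
python3 -c "
import cv2,numpy as np
a=cv2.imread('pics/s_slide.png')[90:190,190:300]
cv2.imwrite('pics/crop7.png',cv2.resize(a,(660,600),interpolation=cv2.INTER_CUBIC))"
```

```text
(-19.5, 9.3, 27) [ 0.49 -0.58 -0.11]
(-17, 9.3, 26.5) [-0.71 -1.03 -0.5 ]
(-14.5, 9.3, 26) [ 1.34 -0.48  0.2 ]
(-12, 9.3, 25.5) [ 0.21 -0.34 -0.11]
(-10, 9.2, 25) [-0.42 -1.51 -0.18]
(-9, 9, 23.5) [ 1.29 -1.52 -0.  ]
28.75
```

View pics/crop7.png

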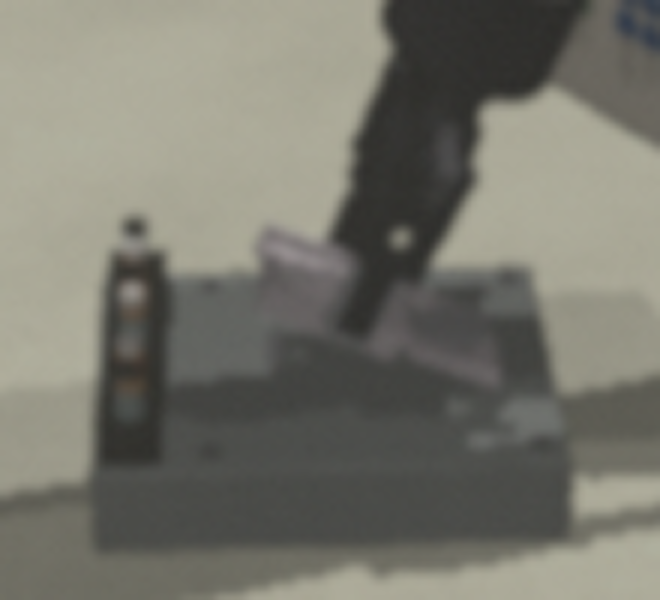

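View pics/ov3.png

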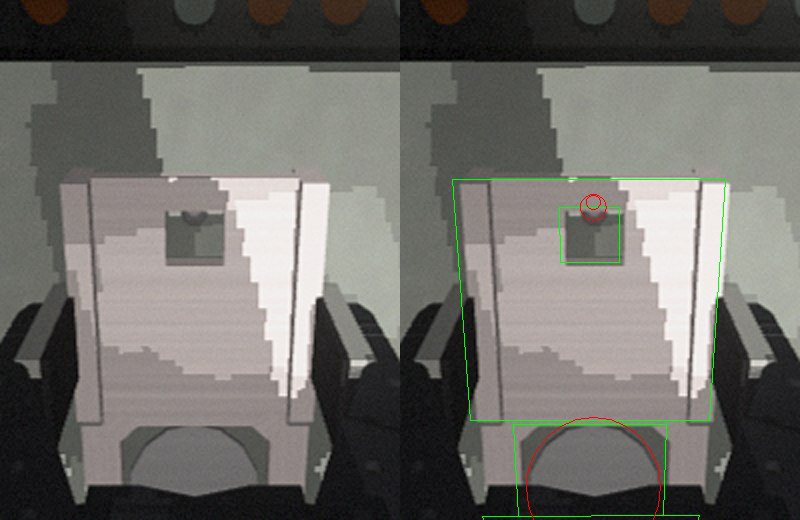

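Nose bar is under the head with no contact, the head stands in the eye at (195,455), and the lateral line is good. Now I'll level it.

```bash
python3 - <<'E'
from h import *
tcp0=np.load('tcp0.npy'); DY=.0008
f0=r.state()['wrist_force']
W=[(-8.2,8.4,20),(-8,7.6,16),(-8,7.0,12),(-7.8,6.8,9),(-7.4,7.0,6)]
for w in W:
    P,T=dock_pose(*w,tcp0,dy=DY); r.move_straight(P,T,velocity=.03); r.dwell(.05)
    df=r.state()['wrist_force']-f0; print(w,df.round(2))
    if np.linalg.norm(df)>7: print('stop');break
print(r.state()['time_s'])
save('side','s_lev'); overlay('wrist','ov4',0,0,0,tcp0,(160,360,90,350),2)
E
python3 -c "
import cv2,numpy as np
a=cv2.imread('pics/s_lev.png')[90:190,190:300]
cv2.imwrite('pics/crop8.png',cv2.resize(a,(660,600),interpolation=cv2.INTER_CUBIC))"
```

```text
(-8.2, 8.4, 20) [1.53 0.82 0.63]
(-8, 7.6, 16) [0.1  0.48 1.35]
(-8, 7.0, 12) [ 0.06 -0.24  0.36]
(-7.8, 6.8, 9) [ 1.16 -0.39 -0.19]
(-7.4, 7.0, 6) [1.6  1.41 0.27]
30.5083
```

View pics/crop8.png

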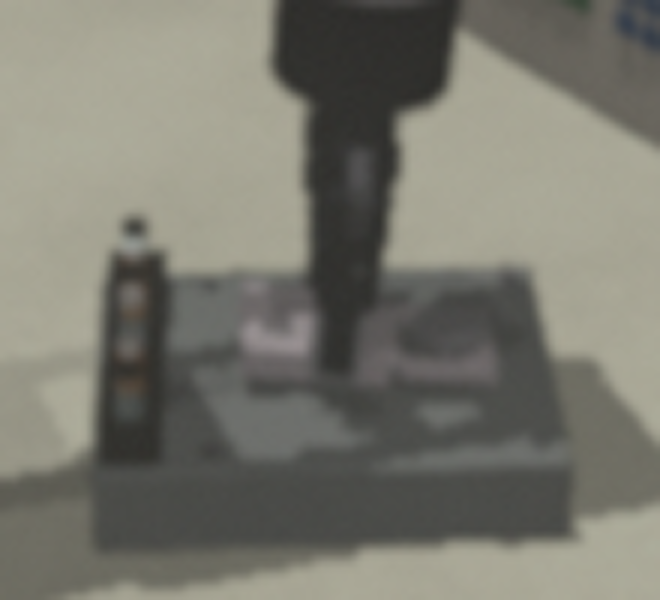

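View pics/ov4.png

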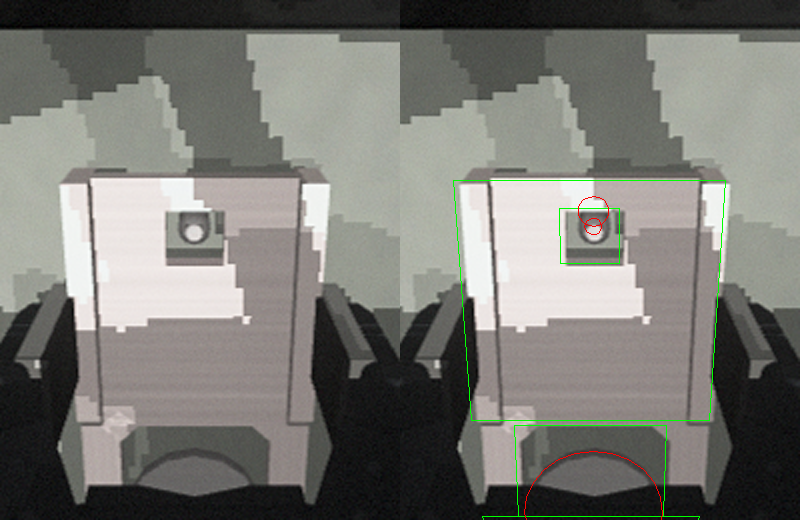

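The pin tip (194,232) sits inside the hole and forces are near zero. Now I'll finish levelling and release.

```bash
python3 - <<'E'
from h import *
tcp0=np.load('tcp0.npy'); DY=.0008
f0=r.state()['wrist_force']
W=[(-7.0,7.4,3),(-6.8,7.8,1),(-6.7,7.8,0),(-6.7,7.3,0)]
for w in W:
    P,T=dock_pose(*w,tcp0,dy=DY); r.move_straight(P,T,velocity=.03); r.dwell(.05)
    df=r.state()['wrist_force']-f0; print(w,df.round(2))
    if np.linalg.norm(df)>8: print('stop');break
print(r.state()['time_s'])
overlay('wrist','ov5',0,0,0,tcp0,(160,360,90,350),2)
E
```

```text
(-7.0, 7.4, 3) [ 0.27  0.22 -0.72]
(-6.8, 7.8, 1) [ 0.04 -0.39 -0.4 ]
(-6.7, 7.8, 0) [0.56 0.15 0.2 ]
(-6.7, 7.3, 0) [ 0.12  0.35 -0.18]
31.8083
```

View pics/ov5.png

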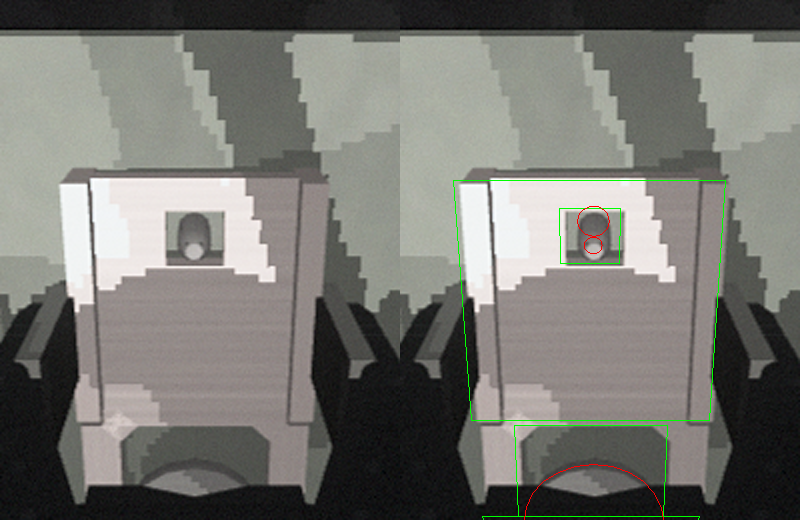

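```bash
python3 - <<'E'
from h import *
tcp0=np.load('tcp0.npy'); DY=.0008
f0=r.state()['wrist_force']; z=7.3
while z>5.5:
    z-=.4; P,T=dock_pose(-6.7,z,0,tcp0,dy=DY); r.move_straight(P,T,velocity=.03); r.dwell(.05)
    df=r.state()['wrist_force']-f0
    if df[2]>2.5: break
print(z,df)
r.command_gripper(0.75); r.command_gripper(0.95)
p=r.state()['tcp_pos']; r.move_straight(p+[0,0,.08],velocity=.12)
T=down(np.pi/2); q=look([.56,.21,.05],T,.26); r.goto(q,T)
f=save('wrist','w_end'); np.save('f_end.npy',f,allow_pickle=True); save('side','s_end')
for n in ['plate_mid','plate_hole','plate_eye']:
    for d in r.spot_in('wrist',n)[:2]: print(n,np.round(d['xyz'],4),round(d['conf'],2))
print(r.state()['time_s'],r.state()['wrist_force'])
a=cv2.imread('pics/s_end.png')[110:200,190:300]; b=cv2.imread('pics/w_end.png')[60:300,160:360]
cv2.imwrite('pics/crop9.png',np.hstack([cv2.resize(a,(400,480),interpolation=cv2.INTER_CUBIC),cv2.resize(b,(400,480),interpolation=cv2.INTER_CUBIC)]))
E
```

```text
6.499999999999999 [-2.40324302  0.31121068  5.38792963]
plate_mid [0.5466 0.212  0.0516] 0.9
plate_hole [0.5461 0.2153 0.0459] 0.6
plate_eye [0.5525 0.2125 0.0496] 0.85
34.3667 [-0.11659288 -0.04340456  0.11508904]
```

View pics/crop9.png

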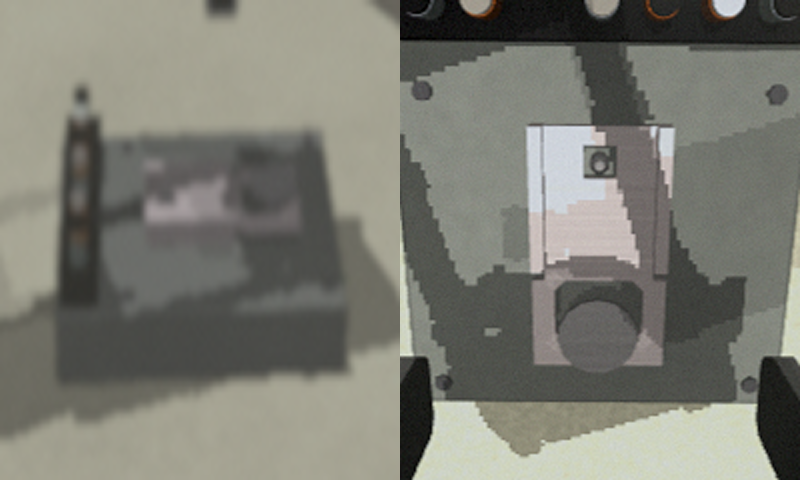

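```bash
python3 - <<'E'
from h import *
f=np.load('f_end.npy',allow_pickle=True).item()
m=lambda c:(160+(c[0]-400)/2-.25,60+c[1]/2-.25)
g=lambda c,z:ray(f,m(c),z).round(4)[:2]
print('tail',g((527,126),.054),g((674,126),.054)); print('nose',g((534,365),.0495),g((663,365),.0495))
print('ribend',g((530,273),.054),g((670,274),.054))
print('hole',g((583,146),.0495),g((616,178),.0495),'pin top',g((599,167),.056)); print('head',g((598,329),.058))
t=(g((527,126),.054)+g((674,126),.054))/2; n=(g((534,365),.0495)+g((663,365),.0495))/2
print(t,n,np.linalg.norm(t-n)); mid=(t+n)/2; print('nose bar from stud x', -(mid[0]+.049-g((598,329),.058)[0]))
E
```

```text
tail [0.5063 0.1833] [0.5064 0.2427]
nose [0.6162 0.1822] [0.6164 0.2424]
ribend [0.5692 0.1824] [0.5697 0.2434]
hole [0.5149 0.2058] [0.5283 0.2196] pin top [0.5226 0.2124]
head [0.594 0.212]
[0.50635 0.213  ] [0.6163 0.2123] 0.1099522282630052
nose bar from stud x -0.016325000000000034
```

```bash
python3 - <<'E'
from h import *
f=save('top','t_end'); r.finish_job(); print(r.state()['time_s'])
E
```

```text
the job is handed in; nothing more can be done
the job is handed in; nothing more can be done
```

View pics/t_end.png

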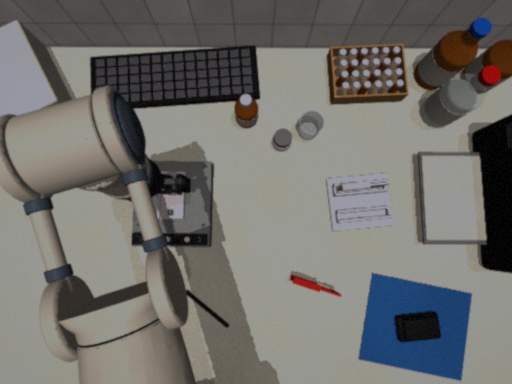

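I took the lock plate (the one with the eye, nearer slot) out of the rack, laid it flat on the bench and let go. I then gripped it across its sides, threaded the eye past the stud head at about 26° nose-down, levelled it onto the pin and released it. The job is handed in at about 34.5 s; no verdict was given.

**Last checks:**
- **Position:** the tail hole's centre is about 1 mm from the pin's axis, and the pin stands in the hole.
- **Level:** taking the plate as seated flat, its length measures 110.0 mm, which fits. The side view also shows it flat.
- **Nose under the head:** the head shows above the eye and nose bar. The nose bar comes out 11 to 13 mm from the stud's axis, using the pin or my first stud measurement.
- **Released:** the gripper is open, raised clear and reads about 0 N.
- **Bystanders:** in the last top view the blank is in its slot, and the bottle, jar and beaker are where they started.

**What disagreed:** locating the stud from the head in the last picture gave about 16 mm for the nose bar, still within 8 to 18 mm. That head reading is doubtful, because it puts the stud only 71 mm from the pin instead of 76.5 mm.

**Also to note:** when I gripped the plate on the bench, the fingertips pressed lightly on it (3 to 5 N). Just before release, lowering the plate onto the dock built up about 5 N.

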